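# Hang the spanner and press its label holder behind the shelf lip

### The arm

A 7-joint arm with a two-finger parallel gripper is mounted at the origin on the work surface. World frame = base frame: x ahead of the robot, y to its left, z up, the work surface at z = 0. Lengths are in mm, angles in rad, forces in N, time in s.
With the tool pointing down it reaches from about 425 to 875 mm from the base axis. Payload 9.9 kg.
Tool frame: the origin (TCP) lies at the very end of the fingers, on their centre line; the grasp point (between the pads) lies 19 mm behind it (arm.grip_point_offset is the distance from the TCP to the grasp point, in mm); z points along the fingers, y is the direction in which the jaws open and shut (so a half turn about z gives the same grasp; the last joint's range is limited). The gripper opens to 85 mm and grips with 20 to 120 N. Pads are 22 mm wide; open, the fingers measure 114 mm over their backs; the gripper's body (76 mm by 85 mm) begins 54 mm behind the grasp point. The pads swing forward as they close: fully open they stand 13 mm farther back than shut.
Start: joints at [1.167, 0.576, 0.025, 1.437, -0.015, 1.129, -0.057], TCP at [212.209, -640.778, 231.289] pointing down, gripper open.
Joint ranges: [-2.76, 2.76], [-0.34, 2.15], [-1.52, 1.57], [0.19, 2.46], [-1.09, 4.23], [0.17, 1.99], [-2.82, 2.82]. Speed limits (rad/s): [2.22, 2.22, 3.01, 3.01, 3.14, 3.14, 3.14].

### API

Orientations are given as a 3x3 rotation matrix whose columns are the frame's x, y, z axes.
In Python, from plant import arm gives the robot as it stands.
- The arm moves only by the tool play_rows, never from a script. Its argument "deltas" is a list of rows, each an object with "dp": the shift along the world's x, y, z in cm, a list of three; "yaw": the turn about the world's z in degrees. A call has 1 to 12 rows; each row shifts and turns the commanded pose from where the row before left it; what a row does not reach is not made up. A row lasts 1/8 s, in which the tool goes at most 62.5 mm and 10.7 degrees, less where a joint would pass 70% of its speed; a pose out of reach is approached as far as the arm can. A call with a gripper value outside its range is refused whole. "gripper" is the finger opening in cm, from 0 to 8.54, set as the call begins (left out, the last holds). The fingers move at their own pace and stop on an object; "newtons" is the grip in N (left out, the last holds). Time passes only in rows, so rows that do not move let the fingers close. It gives the time, the measured TCP pose, the force and the opening at its end, in the units of the state.
- arm.read_state(): the state, without advancing time (a new reading comes with each control period).
- arm.camera(name): name is "scene" or "side" or "wrist"; returns a dict with "image" (384x512x3 uint8, blue, green, red), "camera_matrix" (3x3 intrinsics, pixels), "rvec" (rotation vector, rad) and "tvec" (3), from world to camera coordinates, as OpenCV has them. Camera axes: x right, y down, z forward; pixel columns grow to the right and rows downward; lengths in mm; the calibration is good to about 2 mm. A picture is of the moment at which its call begins. There is no depth.
- arm.hand_in(): hands the job in, once; it reports no verdict.
The state is a dict: "t": time; "joints": joint angles; "joint_vel": joint speeds; "joint_efforts": joint torques, N m; "tool_pos": TCP position; "tcp_rot": TCP orientation; "ft_force": force on the tool from outside, world axes, zero at the start; "wrist_torque": the same for the moment, N m; "gripper_width": opening from 0.0 (shut) to 1.0 (fully open).
Only numpy, scipy, OpenCV 4.12 (cv2) and the standard library are available. Lean on these libraries where they do the work, as an engineer would, in place of code of your own. Each camera call takes 0.05 s, during which the arm holds its last target.

### The job

Set up the spanner's place on the small bench-top shelf: first hang the spanner by its ring on the steel peg of the blue upright and let go of it. Then push the label holder, upright and centred, down behind the aluminium lip on the shelf's front edge until the sprung strip in the bottom is pressed right down, and finish while still gripping the holder and holding it pressed home: do not let go. Leave the carton, the battery pack and the wire spool where they are.

Things in the scene. Friction and masses are not known exactly. Their poses are not given: they have to be found in the camera images.
- rack: Fixed bench-top shelf, 300 mm wide (y), 65 mm high: orange front beam (face at x = 0 of this frame, top at z = 65 mm), board behind to x = 210 mm. Origin on the bench under the middle of the beam's face; x points into the shelf (away from the robot at yaw 0), y left, z up. Blue upright 40 x 40 mm at y = +100 mm, x 0 to 40, top z = 215 mm, carries the peg. Lip and slot at y = -50 mm.
- peg_mid (a point): Middle of the straight steel peg, 8 mm thick, sticking out of the blue upright 65 mm towards the shelf's -x and sloping up 12 degrees to its free tip (axis 190 mm above the bench at the root, 204 at the tip). This point: on the axis, 33 mm in front of the upright, 197 mm up. Axes as the shelf's.
- slot_mouth (a point): Middle of the slot's mouth at the lip's top edge, 50 mm above the bench, 5 mm in front of the beam's face; axes as the shelf's. The aluminium lip is 90 mm long (y). The slot between lip and beam face is 10 mm wide (x), straight up to 40 mm; the lip's top 10 mm flare outwards by 5 mm. The beam's face rises 15 mm above the lip, so the foot can be felt against it first.
- seat_top (a point): Middle of the top of the sprung steel strip in the bottom of the slot, 88 x 8.5 mm, on which the holder's foot lands; 23 mm above the bench when up, 18 mm when fully pressed. Axes as the shelf's.
- seat (a joint): Travel of the sprung strip (m): 0 up, 0.005 fully down (a hard stop). It takes 4 N to start it and 9 N to press it fully down; it springs back when not held.
- spanner_eye (a point): Centre of the ring of the short steel spanner (180 g), standing ring up in a wooden block. Ring: outside 36 mm, hole 22 mm, 10 mm thick; the hole's axis is x, the flat lies in y-z, z points up. Shank 16 mm wide (y), 8 thick; the jaw at the bottom, 36 mm wide, ends 117 mm below this point. Can be gripped across the ring along y (36 mm), at this height, clear of the hole.
- spanner_block: Fixed wooden block that the spanner stands in, 49 x 77 x 45 mm, with a pocket 35 mm deep, 13 x 41 mm. Origin at its underside; axes as those of the spanner in it.
- holder_center (a point): Centre (half-way up) of the grey label holder (about 70 g), which stands upright in a wooden block: a plate 80 mm wide (y), 95 mm high (z), with the same label on both faces, so either face may be in front. Its lower 62 mm are 6 mm thick (x), the top 33 mm is a grip rib 10 mm thick. The foot is 47.5 mm below this point.
- holder_foot (a point): Middle of the underside of the label holder; axes as holder_center.
- holder_block: Fixed wooden block that the label holder stands in, 46 x 121 x 40 mm, with a slot 30 mm deep, 10 x 85 mm. Origin at its underside; axes as those of the holder in it. Its place and the spanner block's may be exchanged.
- carton: Bystander: small cardboard carton 70 x 90 x 45 mm standing on the shelf's board. Origin at its underside.
- battery_center (a point): Bystander: black and yellow battery pack 75 x 110 x 60 mm on the bench between robot and shelf. Point at its centre, 30 mm up.
- spool: Bystander: wire spool, 80 mm across, 56 mm high, on the bench. Origin at its underside.
Mind the look-alikes: they are no part of the job. There is more than one size of the part that bears spanner_eye; the job needs the largest.

How it is judged:
By the outcome, as a careful person would: the job done as asked, in the order asked, and still so for the second after the job is handed in, while the arm keeps its last pose, push and grip.
It also fails if it takes over 69 s, if anything falls off the work surface, if the arm or the gripper's body presses on something with over 40 N, if the wrist force passes 120 N, or if a joint passes its speed limit or range.

## Working session

There is one attempt and no reset: what is moved stays moved. The work goes in short steps, Python scripts to look and compute and a tool call to move; the robot and the scene stay as the last step left them, time stands still between calls to the robot, and variables do not carry over. Pictures are saved under pics/ and viewed, and the job is handed in when it is done.

Besides the shell and the picture viewer there is one more tool, called by a JSON object that holds its "fn" and its "kwargs", one argument or row to a line. play_rows: Moves the arm, as the interface text tells. Its arguments: {"type":"object","properties":{"deltas":{"type":"array"},"gripper":{"type":"number"},"newtons":{"type":"number"}},"required":["deltas"]}

```bash
ls; mkdir -p pics
cat > h.py <<'E'
import numpy as np, cv2
from plant import arm
def grab(n,name):
    c=arm.camera(n); cv2.imwrite(f'pics/{name}.png',c['image']); np.savez(f'pics/{name}.npz',image=c['image'],K=c['camera_matrix'],rvec=c['rvec'],tvec=c['tvec']); return c
def load(name): return dict(np.load(f'pics/{name}.npz'))
def ray(c,uv):
    K=c['K'] if 'K' in c else c['camera_matrix']
    R,_=cv2.Rodrigues(np.array(c['rvec'],float)); t=np.array(c['tvec'],float).ravel()
    d=R.T@np.linalg.solve(K,np.array([uv[0],uv[1],1.])); return -R.T@t,d/np.linalg.norm(d)
def onz(c,uv,z):
    o,d=ray(c,uv); return o+d*(z-o[2])/d[2]
def tri(c1,u1,c2,u2):
    o1,d1=ray(c1,u1);o2,d2=ray(c2,u2)
    A=np.stack([d1,-d2],1); s=np.linalg.lstsq(A,o2-o1,rcond=None)[0]
    p,q=o1+d1*s[0],o2+d2*s[1]; return (p+q)/2,np.linalg.norm(p-q)
def proj(c,P):
    K=c['K'] if 'K' in c else c['camera_matrix']
    return cv2.projectPoints(np.array(P,float).reshape(-1,1,3),np.array(c['rvec'],float),np.array(c['tvec'],float),K,None)[0].reshape(-1,2)
E
python3 - <<'E'
from h import *
for n in ['scene','side','wrist']:
    c=grab(n,n+'0'); o,d=ray(c,(256,192)); print(n,o.round(),d.round(2))
print(arm.read_state())
E
```

```text
pics
scene [1284. -284. 1166.] [-0.55  0.22 -0.81]
side [511. 797. 618.] [ 0.06 -0.86 -0.51]
wrist [ 278. -621.  375.] [-0.27 -0.09 -0.96]
{'t': 0.15, 'joints': array([ 1.16719102,  0.57632556,  0.02483087,  1.43771825, -0.01503671,
        1.12900532, -0.05649922]), 'joint_vel': array([-0.00227539, -0.0015266 ,  0.00056598, -0.00287491, -0.00083841,
        0.00165237, -0.00063146]), 'joint_efforts': array([ 6.29320330e-04, -7.66275072e+01,  2.25248583e+00, -2.86184746e+01,
        1.55326742e-02,  9.88361542e-03, -2.91240099e-05]), 'tool_pos': array([ 212.1293585 , -640.433613  ,  230.64816237]), 'tcp_rot': array([[ 9.49286319e-01,  3.14412643e-01, -4.17148193e-04],
       [ 3.14412919e-01, -9.49285557e-01,  1.20305872e-03],
       [-1.77358823e-05, -1.27320397e-03, -9.99999189e-01]]), 'ft_force': array([ 0.63881722, -0.08270402, -0.35742635]), 'wrist_torque': array([ 0.01157066,  0.01997468, -0.01834318]), 'gripper_width': 1.0002374235321194}
```

View pics/scene0.png

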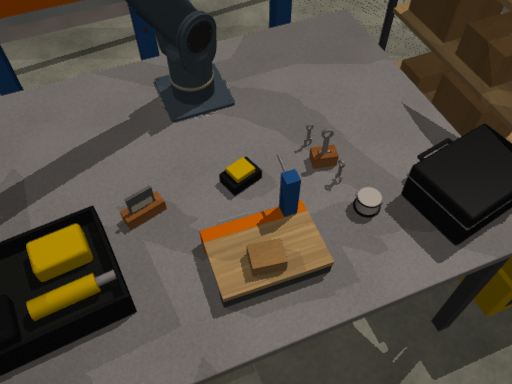

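View pics/side0.png

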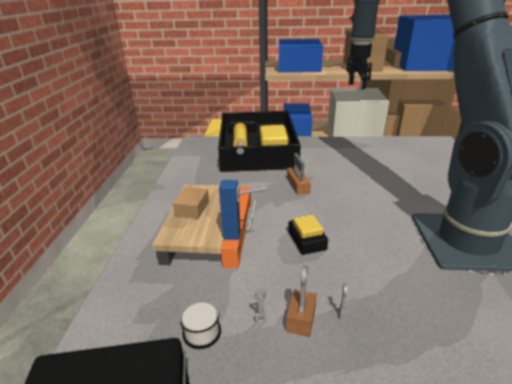

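View pics/wrist0.png

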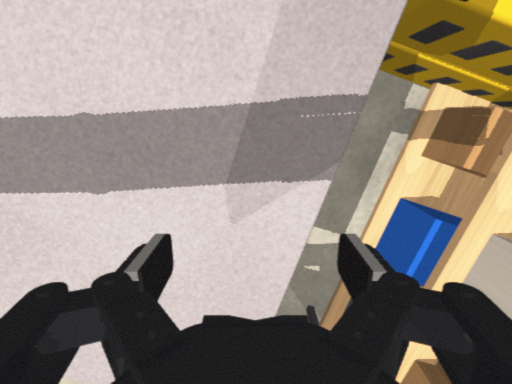

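The candidates for the spanner in the scene view are (326,140), standing in the block, (308,133) and (340,170). The holder is at (140,200). In the side view the spanners are at (304,285), (345,297) and (261,305).

Run:
```python
from h import *
a=load('scene0')['image'][110:200,280:370]; b=load('side0')['image'][255:345,240:365]; c=load('scene0')['image'][175:240,105:180]; d=load('side0')['image'][165:275,215:270]; e=load('scene0')['image'][140:260,190:320]
def r(i,s): return cv2.resize(i,None,fx=s,fy=s,interpolation=cv2.INTER_CUBIC)
cv2.imwrite('pics/ca.png',np.hstack([r(a,4),r(b,4)[:360]][:]) [:, :800])
cv2.imwrite('pics/cb.png',np.hstack([cv2.resize(c,(400,346),interpolation=2),cv2.resize(e,(375,346),interpolation=2)]))
```

```text
(no output)
```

View pics/ca.png

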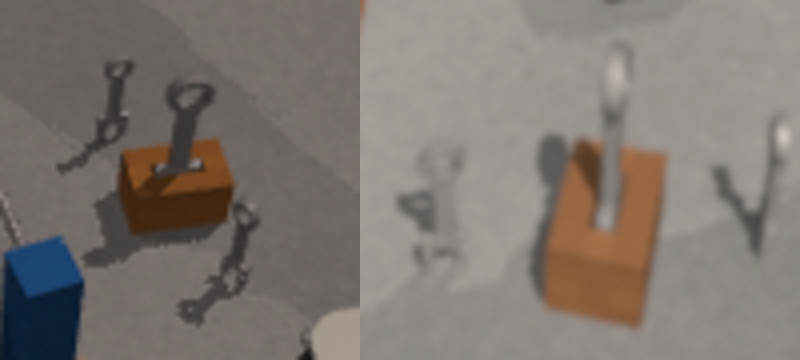

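View pics/cb.png

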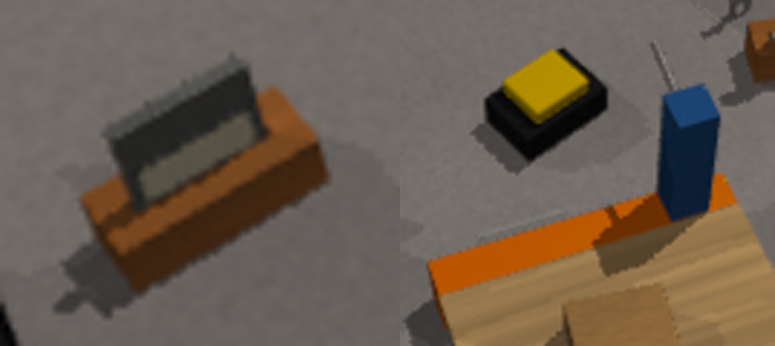

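Run:
```python
from h import *
c=load('scene0'); im=c['image']; hsv=cv2.cvtColor(im,cv2.COLOR_BGR2HSV)
def show(p): print(p, hsv[p[1],p[0]], im[p[1],p[0]])
for p in [(315,152),(325,163),(128,212),(155,200),(145,216),(250,219),(215,235),(290,178),(293,174),(288,200),(340,205)]: show(p)
s=load('side0'); hs=cv2.cvtColor(s['image'],cv2.COLOR_BGR2HSV)
for p in [(295,310),(310,310),(298,322),(300,180),(243,215),(230,255),(230,183),(228,215)]: print(p,hs[p[1],p[0]])
for cc,h in ((c,hsv),(s,hs)):
  for nm,lo,hi in (('or',(3,150,60),(14,255,255)),('blue',(100,120,60),(125,255,255))):
    m=cv2.inRange(h,lo,hi); n,l,st,ce=cv2.connectedComponentsWithStats(m)
    for i in range(1,n):
        if st[i,4]>40: print(nm,st[i],ce[i].round())
```

```text
(315, 152) [ 13 186 129] [ 35  76 129]
(325, 163) [ 13 188  68] [18 40 68]
(128, 212) [ 13 188 114] [ 30  67 114]
(155, 200) [ 13 177  88] [27 53 88]
(145, 216) [ 14 189  62] [16 37 62]
(250, 219) [ 14 255 187] [  0  87 187]
(215, 235) [ 14 255 187] [  0  85 187]
(290, 178) [106 192 114] [114  69  28]
(293, 174) [106 191 115] [115  68  29]
(288, 200) [106 196  52] [52 31 12]
(340, 205) [ 10  21 107] [ 98 101 107]
(295, 310) [ 13 145 153]
(310, 310) [ 13 143 153]
(298, 322) [ 12 145 137]
(300, 180) [ 12 103 121]
(243, 215) [ 11 187 220]
(230, 255) [ 11 186 207]
(230, 183) [107 157 146]
(228, 215) [107 157 115]
or [  0   0  82  18 777] [28.  6.]
or [310 145  28  23 452] [323. 157.]
or [121 192  45  37 613] [144. 212.]
or [ 200  207   85   47 1024] [240. 224.]
blue [281 169  20  16 191] [290. 177.]
or [221 194  29  74 785] [236. 237.]
blue [ 395   15   61   55 2965] [426.  42.]
blue [ 279   40   43   32 1300] [300.  55.]
blue [285 105  27  31 630] [300. 119.]
blue [220 181  19  58 895] [229. 209.]
```

Run:
```python
from h import *
c=load('scene0')['image'];s=load('side0')['image']
def r(i,s): return cv2.resize(i,None,fx=s,fy=s,interpolation=cv2.INTER_LANCZOS4)
cv2.imwrite('pics/e1.png',r(c[145:245,195:325],6)); cv2.imwrite('pics/e2.png',r(s[165:275,205:305],5))
```

```text
(no output)
```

View pics/e1.png

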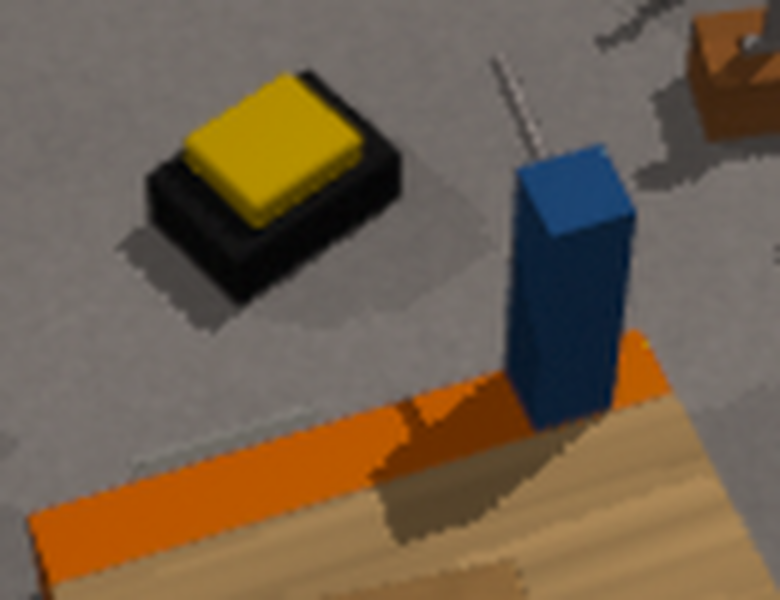

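View pics/e2.png

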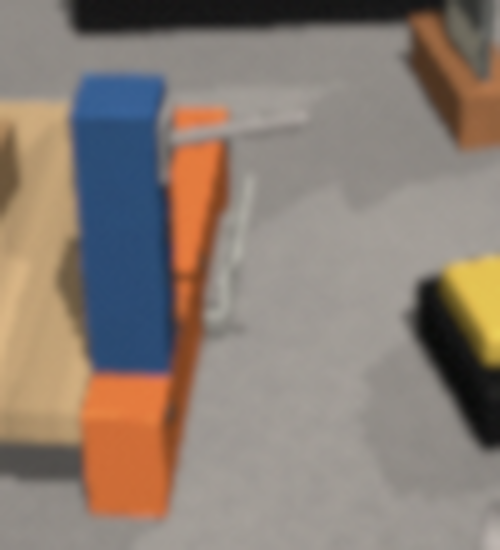

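Run:
```python
from h import *
c=load('scene0'); s=load('side0'); im=c['image']; hsv=cv2.cvtColor(im,cv2.COLOR_BGR2HSV)
a=onz(c,(199.7,231.2),65); b=onz(c,(301.7,200),65)
print('beam',a,b,np.linalg.norm(b-a)); v=b-a; print('yaw of rack y', np.degrees(np.arctan2(v[1],v[0])))
for uv in [(516,172),(602,146),(635,212),(553,236)]:
    print('up',onz(c,(195+uv[0]/6,145+uv[1]/6),215).round(1))
print('tip',tri(c,(277.5,154.5),s,(266,188.4)))
print('root',tri(c,(195+540/6,145+152/6),s,(205+176/5,165+135/5)))
# block tops
for nm,(x,y,w,h),z in (('span',(305,140,40,32),45),('hold',(115,186,55,46),40)):
    sub=hsv[y:y+h,x:x+w]; m=cv2.inRange(sub,(8,120,76),(17,255,255))
    cv2.imwrite(f'pics/m_{nm}.png',cv2.resize(np.hstack([im[y:y+h,x:x+w],cv2.cvtColor(m,8)]),None,fx=7,fy=7,interpolation=2))
```

```text
beam [ 601.97221956 -168.79510336   65.        ] [612.82286762 129.32585304  65.        ] 298.3183554611654
yaw of rack y 87.91553724283914
up [610.7  59.7 215. ]
up [611.7  99.2 215. ]
up [649.  97. 215.]
up [647.5  60.1 215. ]
tip (array([539.07092208,  81.46897663, 203.6487659 ]), np.float64(1.8388306241593797))
root (array([595.21895266,  81.32211425, 196.17035052]), np.float64(7.017125879596537))
```

View pics/m_span.png

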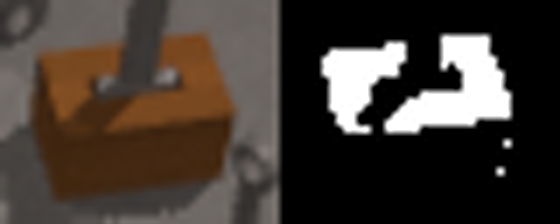

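View pics/m_hold.png

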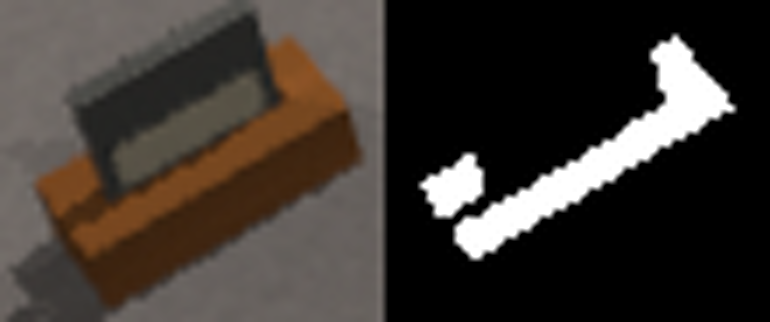

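Run:
```python
from h import *
c=load('scene0'); s=load('side0')
for nm,o,z,P in (('span',(305,140),45,[(38,55),(207,33),(234,105),(60,133)]),('hold',(115,186),40,[(37,186),(290,37),(349,103),(88,258)])):
    Q=np.array([onz(c,(o[0]+p[0]/7-.4,o[1]+p[1]/7-.4),z)[:2] for p in P]); print(nm,Q.round(1).tolist(),'ctr',Q.mean(0).round(1),'lens',[np.linalg.norm(Q[i]-Q[i-1]).round(1) for i in range(4)])
    v=(Q[1]-Q[0])+(Q[2]-Q[3]); print('long dir deg',np.degrees(np.arctan2(v[1],v[0])))
# ring center: scene & side
print(tri(c,(280+190/4,110+97/4),s,(240+256/4,255+75/4)))
```

```text
span [[429.5, 247.0], [446.4, 322.5], [488.4, 313.6], [473.9, 236.0]] ctr [459.6 279.8] lens [np.float64(45.8), np.float64(77.3), np.float64(43.0), np.float64(79.0)]
long dir deg 78.41279702790122
hold [[440.8, -356.2], [406.9, -241.4], [448.9, -227.7], [482.7, -345.0]] ctr [ 444.8 -292.6] lens [np.float64(43.4), np.float64(119.8), np.float64(44.2), np.float64(122.0)]
long dir deg 106.27729891325832
(array([461.44903032, 278.17958386, 127.07668512]), np.float64(6.1011228814817375))
```

{"fn": "play_rows", "kwargs": {
  "deltas": [
    {"dp":[3.6,4.3,0.5],"yaw":7.5},
    {"dp":[3.6,4.3,0.5],"yaw":7.5},
    {"dp":[3.6,4.3,0],"yaw":7.5},
    {"dp":[3.6,4.3,0],"yaw":7.5},
    {"dp":[3.6,4.3,0],"yaw":7.5},
    {"dp":[3.6,4.3,0],"yaw":7.5},
    {"dp":[3.6,4.3,0],"yaw":7.5},
    {"dp":[3.6,4.3,0],"yaw":7.5},
    {"dp":[-0.2,4.8,0],"yaw":7.5},
    {"dp":[-0.2,4.8,0],"yaw":7.5},
    {"dp":[-0.2,4.8,0],"yaw":7.5},
    {"dp":[-0.2,4.8,0],"yaw":7.5}
  ],
  "gripper": 8.5
}}

```text
t: 1.65
tool_pos: [491.9, -103.3, 241.2]
tcp_rot: [[-0.318, 0.948, -0.0], [0.948, 0.318, -0.0], [-0.0, -0.0, -1.0]]
ft_force: [-0.1, 0.5, 0.4]
gripper_width: 0.99
```

{"fn": "play_rows", "kwargs": {
  "deltas": [
    {"dp":[-0.4,4.8,0],"yaw":7.5},
    {"dp":[-0.4,4.8,0],"yaw":7.5},
    {"dp":[-0.4,4.8,0],"yaw":7.5},
    {"dp":[-0.4,4.8,0],"yaw":7.5},
    {"dp":[-0.4,4.8,0],"yaw":7.5},
    {"dp":[-0.4,4.8,0],"yaw":7.5},
    {"dp":[-0.4,4.8,0],"yaw":7.5},
    {"dp":[-0.4,4.8,0],"yaw":7.5},
    {"dp":[0,0,0]},
    {"dp":[0,0,0]}
  ]
}}

```text
schema error: expected keys dp, yaw
```

Run:
```python
from h import *
c=grab('wrist','w1'); s=arm.read_state(); print(s['t'],s['tool_pos'].round(1),np.degrees(np.arctan2(s['tcp_rot'][1,0],s['tcp_rot'][0,0])),s['joints'].round(2),s['gripper_width'])
c=load('w1') 
print(proj(c,[[460,280,127],[460,280,45],s['tool_pos']]))
```

```text
1.7 [491.7 -96.1 241.7] 109.34712344194926 [ 0.47  0.34 -0.5   1.86  0.19  0.99  0.23] 0.994097060691768
[[ 409.39858068 -424.49249142]
 [ 359.52520605 -251.35314586]
 [ 258.72731878  223.05614581]]
```

View pics/w1.png

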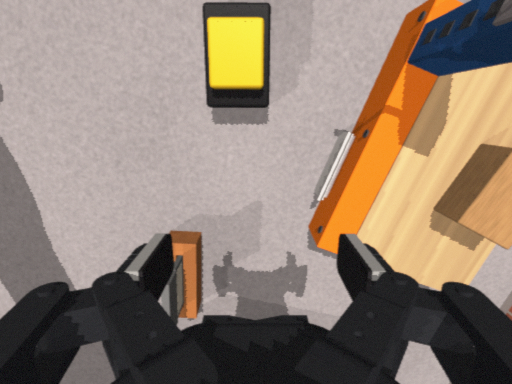

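The wrist view happens to show the beam edge, with a corner near (310,232), and the lip from (318,203) to (352,133). The arm is still on its way to the spanner.

{"fn": "play_rows", "kwargs": {
  "deltas": [
    {"dp":[-0.4,4.8,0],"yaw":7.5},
    {"dp":[-0.4,4.8,0],"yaw":7.5},
    {"dp":[-0.4,4.8,0],"yaw":7.5},
    {"dp":[-0.4,4.8,0],"yaw":7.5},
    {"dp":[-0.4,4.8,0],"yaw":7.5},
    {"dp":[-0.4,4.8,0],"yaw":7.5},
    {"dp":[-0.4,4.5,0],"yaw":7.5},
    {"dp":[-0.4,4.0,0],"yaw":6.5},
    {"dp":[0,0,0],"yaw":0},
    {"dp":[0,0,0],"yaw":0}
  ]
}}

```text
t: 2.95
tool_pos: [460.3, 267.3, 240.9]
tcp_rot: [[-0.975, 0.221, -0.001], [0.221, 0.975, -0.001], [0.0, -0.001, -1.0]]
ft_force: [-0.1, -0.4, 0.2]
gripper_width: 0.998
```

Run:
```python
from h import *
c=grab('wrist','w2'); s=arm.read_state(); print(s['t'],s['tool_pos'].round(1),np.degrees(np.arctan2(s['tcp_rot'][1,0],s['tcp_rot'][0,0])),s['joints'].round(2),s['gripper_width'])
c=load('w2') 
print(proj(c,[[460,280,127],[460,280,45],s['tool_pos']]))
```

```text
3.0 [460.5 266.9 241. ] 167.185543557572 [-0.06  0.44 -0.81  1.78  0.36  1.08  0.35] 0.9967179768433391
[[269.58954663 181.38601033]
 [266.32377172 165.35656884]
 [257.03296413 236.18201373]]
```

View pics/w2.png

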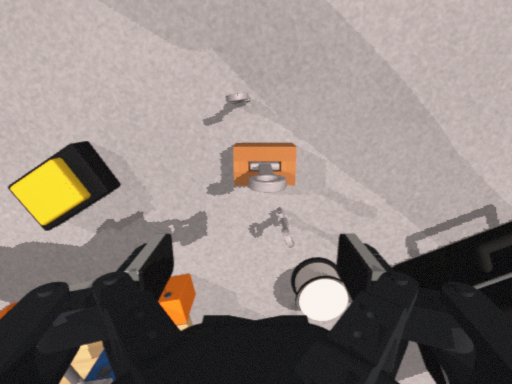

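The ring, at about (267,181), sits within 3 px of where I predicted it, and the block looks square to the fingers. I'll measure it now.

Run:
```python
from h import *
c=load('w2'); im=c['image']; hsv=cv2.cvtColor(im,cv2.COLOR_BGR2HSV)
m=cv2.inRange(hsv,(5,120,70),(18,255,255)); m[:130]=0;m[200:]=0;m[:,:220]=0;m[:,310:]=0
ys,xs=np.nonzero(m); print(xs.min(),xs.max(),ys.min(),ys.max())
pts=np.stack([xs,ys],1); h=cv2.convexHull(pts.astype(np.int32)); r=cv2.minAreaRect(h); print(r)
W=np.array([onz(c,p,45)[:2] for p in cv2.boxPoints(r)]); print(W.round(1),W.mean(0)); v=W-W[0];print([np.degrees(np.arctan2(*(W[i]-W[i-1])[::-1])).round(1) for i in range(4)])
# ring left/right extremes
for u in ((248,182),(287,182)): print(onz(c,u,127).round(1))
cv2.imwrite('pics/w2c.png',cv2.resize(im[125:210,215:320],None,fx=7,fy=7,interpolation=2))
```

```text
233 295 143 185
((264.0, 164.0), (42.0, 62.0), 90.0)
[[424.1 246.3]
 [440.8 319.7]
 [492.7 310.1]
 [475.4 233.6]] [458.22954719 277.42546498]
[np.float64(166.0), np.float64(77.3), np.float64(-10.5), np.float64(-102.7)]
[456.  259.7 127. ]
[464.3 296.1 127. ]
```

View pics/w2c.png

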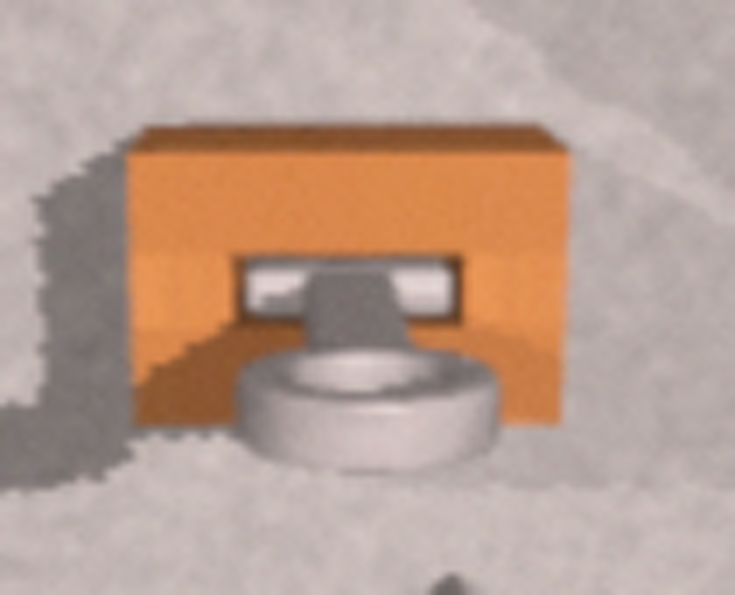

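{"fn": "play_rows", "kwargs": {
  "deltas": [
    {"dp":[0,0.6,-2],"yaw":0},
    {"dp":[0,0.5,-3],"yaw":0},
    {"dp":[0,0,-3],"yaw":0},
    {"dp":[0,0,-3],"yaw":0},
    {"dp":[0,0,-2.5],"yaw":0},
    {"dp":[0,0,0],"yaw":0},
    {"dp":[0,0,0],"yaw":0}
  ]
}}

```text
t: 3.88
tool_pos: [460.8, 278.9, 107.2]
tcp_rot: [[-0.975, 0.221, 0.001], [0.221, 0.975, 0.0], [-0.001, 0.0, -1.0]]
ft_force: [-1.2, 0.8, -0.5]
gripper_width: 0.995
```

Run:
```python
from h import *
c=grab('wrist','w3'); s=arm.read_state(); print(s['t'],s['tool_pos'].round(1),s['ft_force'].round(1))
```

```text
3.925 [460.9 279.2 107.4] [ 1.2  0.1 -0. ]
```

View pics/w3.png

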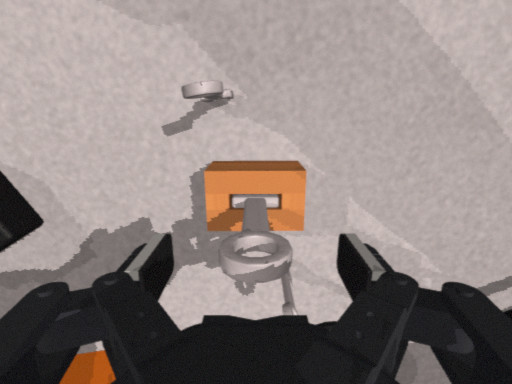

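The ring at (256,255) is centred between the pads, whose tips are at columns 172 and 340. Closing now.

{"fn": "play_rows", "kwargs": {
  "deltas": [
    {"dp":[0,0,0],"yaw":0},
    {"dp":[0,0,0],"yaw":0},
    {"dp":[0,0,0],"yaw":0},
    {"dp":[0,0,0],"yaw":0},
    {"dp":[0,0,0],"yaw":0},
    {"dp":[0,0,0],"yaw":0}
  ],
  "gripper": 2.5,
  "newtons": 80
}}

```text
t: 4.68
tool_pos: [460.5, 279.3, 106.9]
tcp_rot: [[-0.976, 0.22, 0.001], [0.22, 0.976, -0.0], [-0.001, 0.0, -1.0]]
ft_force: [-0.5, -1.2, 6.4]
gripper_width: 0.388
```

Run:
```python
from h import *
c=grab('wrist','w4'); s=arm.read_state(); print(s['t'],s['tool_pos'].round(1),s['ft_force'].round(1),s['gripper_width']*85.4)
```

```text
4.725 [460.5 279.3 106.9] [-0.8 -2.1  6.7] 32.83340408147901
```

View pics/w4.png

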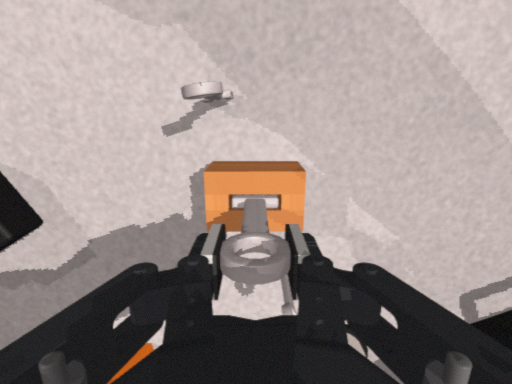

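{"fn": "play_rows", "kwargs": {
  "deltas": [
    {"dp":[0,0,1.5],"yaw":0},
    {"dp":[0,0,3],"yaw":0},
    {"dp":[0,0,3],"yaw":0},
    {"dp":[0,0,2],"yaw":0},
    {"dp":[0,0,0],"yaw":0}
  ]
}}

```text
t: 5.35
tool_pos: [460.7, 279.9, 203.1]
tcp_rot: [[-0.976, 0.22, 0.003], [0.22, 0.976, 0.002], [-0.002, 0.002, -1.0]]
ft_force: [-0.3, 1.0, -1.5]
gripper_width: 0.385
```

Run:
```python
from h import *
c=grab('wrist','w5');c=grab('side','s5'); s=arm.read_state(); print(s['t'],s['tool_pos'].round(1),s['ft_force'].round(1),s['wrist_torque'].round(2),s['gripper_width']*85.4)
a=load('w5')['image'];b=load('s5')['image'][200:340,240:370]
cv2.imwrite('pics/x5.png',np.hstack([a[150:350,150:350],cv2.resize(b,(186,200),interpolation=2)]).repeat(2,0).repeat(2,1))
```

```text
5.45 [460.  278.9 201.1] [ 0.2 -0.3 -1.6] [-0.03  0.    0.02] 32.97678607827145
```

View pics/x5.png

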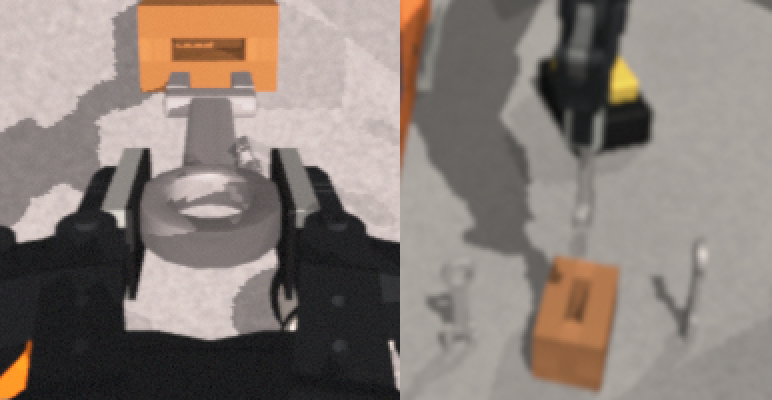

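Run:
```python
from h import *
c=load('w5'); s=arm.read_state(); T=s['tool_pos']; R=s['tcp_rot']
# tool pts: along tool z
for dz,n in ((-20,'eye'),(-38,'ringtop'),(97,'jawend'),(79,'jaw-18')):
    for dx in (-5,5): print(n,dx,proj(c,[T+R@np.array([dx,0,dz])]))
```

```text
eye -5 [[255.99453051 259.18527199]]
eye 5 [[256.01897696 241.22826044]]
ringtop -5 [[256.23653012 280.00150389]]
ringtop 5 [[256.2699441  259.94122349]]
jawend -5 [[255.22760383 193.21606048]]
jawend 5 [[255.2327286  182.60291045]]
jaw-18 -5 [[255.29800176 199.27152289]]
jaw-18 5 [[255.30432973 187.94173428]]
```

{"fn": "play_rows", "kwargs": {
  "deltas": [
    {"dp":[0.7,-3,0],"yaw":2},
    {"dp":[1,-4,-0.3],"yaw":2},
    {"dp":[1,-4,-0.3],"yaw":2},
    {"dp":[1,-4,-0.3],"yaw":2.5},
    {"dp":[0.9,-3,-0.1],"yaw":2.2},
    {"dp":[0.4,-1.5,0],"yaw":0},
    {"dp":[0,0,0],"yaw":0},
    {"dp":[0,0,0],"yaw":0}
  ]
}}

```text
t: 6.45
tool_pos: [509.8, 85.9, 191.4]
tcp_rot: [[-0.999, 0.033, 0.0], [0.033, 0.999, 0.001], [0.0, 0.001, -1.0]]
ft_force: [0.0, 0.7, -2.0]
gripper_width: 0.385
```

Run:
```python
from h import *
grab('wrist','w6');grab('side','s6');grab('scene','c6'); s=arm.read_state(); print(s['t'],s['tool_pos'].round(1),s['ft_force'].round(1),np.degrees(np.arctan2(s['tcp_rot'][1,0],s['tcp_rot'][0,0])))
a=load('w6')['image'];b=load('s6')['image'][130:280,190:330];d=load('c6')['image'][110:230,220:330]
cv2.imwrite('pics/x6.png',np.hstack([cv2.resize(b,(420,450),interpolation=2),cv2.resize(d,(380,450),interpolation=2)]))
```

```text
6.6 [509.9  85.6 191.5] [ 0.2  0.1 -0.9] 178.13287132332317
```

View pics/x6.png

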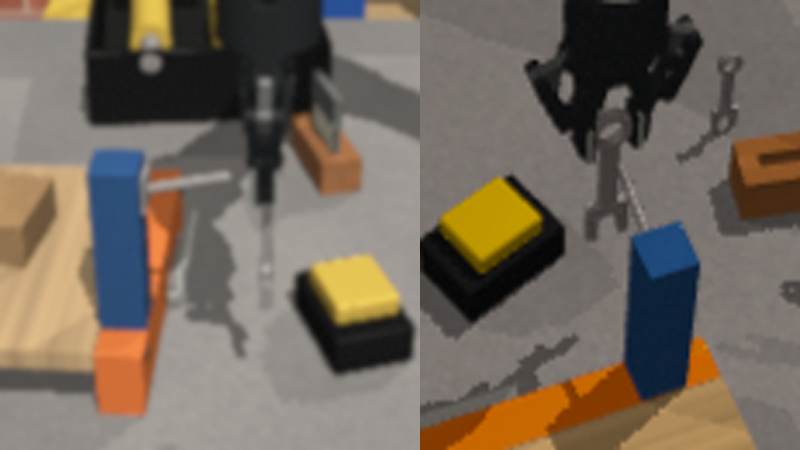

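View pics/w6.png

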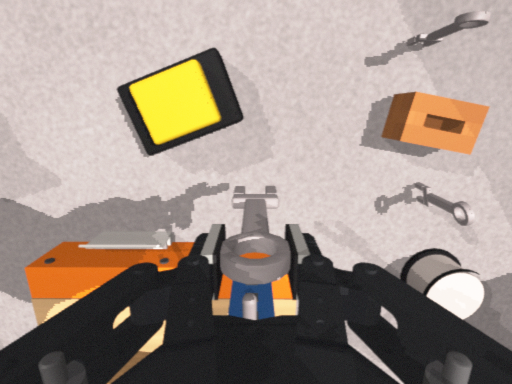

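The peg tip shows behind the ring at wrist pixel (250,297), with the ring centred at about (255,257). I'll work out the offset.

Run:
```python
from h import *
w,s,c=load('w6'),load('s6'),load('c6')
cv2.imwrite('pics/x7.png',np.hstack([cv2.resize(w['image'][215:330,200:310],(390,408),interpolation=2),cv2.resize(s['image'][170:220,225:290],(400,308),interpolation=2)[:308].copy() if 0 else cv2.resize(s['image'][165:235,225:293],(396,408),interpolation=2)]))
```

```text
(no output)
```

View pics/x7.png

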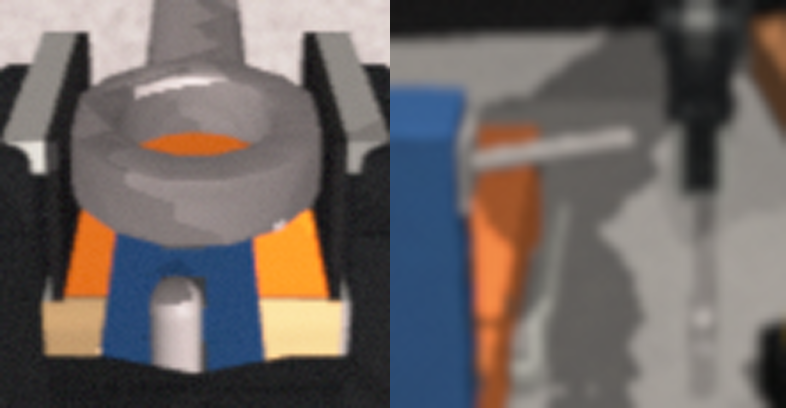

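Run:
```python
from h import *
w,s,c=load('w6'),load('s6'),load('c6'); c0=load('scene0')
print('w+s',tri(w,(250.2,297.3),s,(266.4,188.3))); print('w+c0',tri(w,(250.2,297.3),c0,(277.5,154.7))); print('s+c',tri(s,(266.4,188.3),c0,(277.5,154.7)))
st=arm.read_state();T=st['tool_pos'];R=st['tcp_rot']
# ring centre lateral: outer edge pixels at ring
for u in (200+74/3.55,200+320/3.55): print(onz(w,(u,215+160/3.55),211).round(1))
print(proj(w,[T+R@np.array([0,0,-20.]),[542,82.5,203.6],[546,82.6,204]]))
```

```text
w+s (array([538.26508392,  80.91813948, 205.09608936]), np.float64(2.270762177325288))
w+c0 (array([540.80215027,  80.86680915, 203.72452163]), np.float64(0.816828465479728))
s+c (array([538.6917042 ,  81.22381759, 203.33793267]), np.float64(3.139376791683095))
[513.   66.9 211. ]
[514.1 101.6 211. ]
[[257.9255057  253.96008542]
 [253.93389607 299.14383167]
 [254.35484206 305.74838948]]
```

{"fn": "play_rows", "kwargs": {
  "deltas": [
    {"dp":[0.5,-0.37,-0.4],"yaw":0},
    {"dp":[1.0,0,-0.2],"yaw":0},
    {"dp":[1.0,0,-0.15],"yaw":0},
    {"dp":[1.0,0,-0.2],"yaw":0},
    {"dp":[0.5,0,-0.1],"yaw":0},
    {"dp":[0,0,0],"yaw":0}
  ]
}}

```text
t: 7.35
tool_pos: [550.4, 80.6, 180.6]
tcp_rot: [[-0.999, 0.035, -0.0], [0.035, 0.999, 0.0], [0.0, 0.0, -1.0]]
ft_force: [-0.9, 0.2, -2.1]
gripper_width: 0.389
```

Run:
```python
from h import *
grab('wrist','w7');grab('side','s7'); s=arm.read_state(); print(s['t'],s['tool_pos'].round(1),s['ft_force'].round(1),s['wrist_torque'].round(2))
w,s=load('w7'),load('s7')
cv2.imwrite('pics/x8.png',np.hstack([cv2.resize(w['image'][215:330,200:310],(390,408),interpolation=2),cv2.resize(s['image'][165:235,225:293],(396,408),interpolation=2)]))
```

```text
7.45 [550.   80.6 180.8] [-0.1 -0.8 -0.9] [0.06 0.02 0.03]
```

View pics/x8.png

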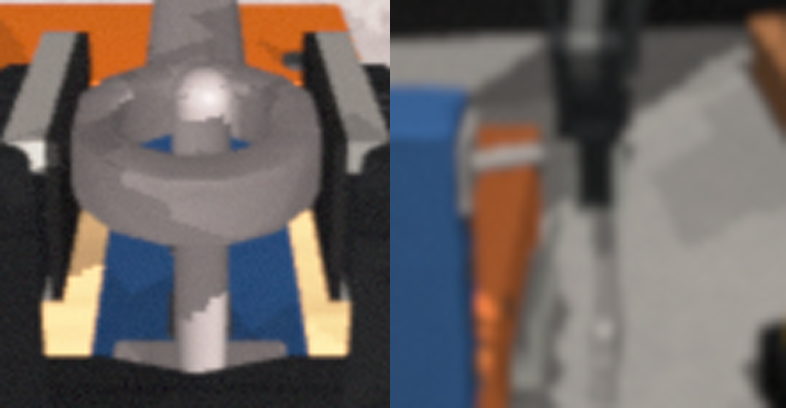

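The peg is through the ring: its tip is above the hole and there is no contact force. I'll slide the ring further on.

{"fn": "play_rows", "kwargs": {
  "deltas": [
    {"dp":[0.8,0.1,-0.15],"yaw":0},
    {"dp":[0.9,0,-0.2],"yaw":0},
    {"dp":[0.8,0,-0.2],"yaw":0},
    {"dp":[0,0,0],"yaw":0}
  ]
}}

```text
t: 7.95
tool_pos: [575.7, 81.5, 174.9]
tcp_rot: [[-0.999, 0.035, -0.0], [0.035, 0.999, 0.0], [0.0, 0.0, -1.0]]
ft_force: [0.4, -0.2, -2.2]
gripper_width: 0.385
```

Run:
```python
from h import *
grab('wrist','w8');grab('side','s8'); s=arm.read_state(); print(s['t'],s['tool_pos'].round(1),s['ft_force'].round(1),s['wrist_torque'].round(2))
w,s=load('w8'),load('s8')
cv2.imwrite('pics/x9.png',np.hstack([cv2.resize(w['image'][215:330,200:310],(390,408),interpolation=2),cv2.resize(s['image'][165:235,225:293],(396,408),interpolation=2)]))
```

```text
8.05 [575.1  81.6 175.1] [ 0.1 -0.2 -1.4] [-0.    0.01 -0.02]
```

View pics/x9.png

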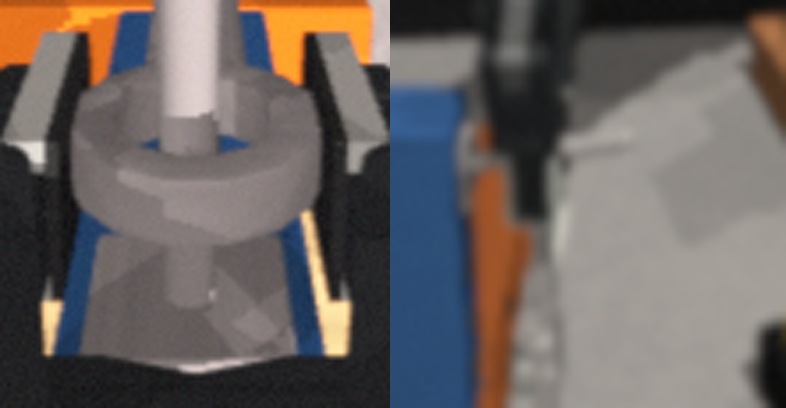

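{"fn": "play_rows", "kwargs": {
  "deltas": [
    {"dp":[0,0,-0.2],"yaw":0},
    {"dp":[0,0,-0.2],"yaw":0},
    {"dp":[0,0,0],"yaw":0}
  ]
}}

```text
t: 8.43
tool_pos: [575.0, 81.4, 171.1]
tcp_rot: [[-0.999, 0.034, -0.0], [0.034, 0.999, -0.0], [0.0, -0.0, -1.0]]
ft_force: [-0.5, -0.1, -1.7]
gripper_width: 0.387
```

{"fn": "play_rows", "kwargs": {
  "deltas": [
    {"dp":[0,0,0],"yaw":0},
    {"dp":[0,0,0],"yaw":0},
    {"dp":[0,0,0],"yaw":0},
    {"dp":[0,0,0],"yaw":0},
    {"dp":[0,0,0],"yaw":0},
    {"dp":[0,0,0],"yaw":0}
  ],
  "gripper": 7
}}

```text
t: 9.18
tool_pos: [575.2, 81.5, 171.3]
tcp_rot: [[-0.999, 0.034, 0.0], [0.034, 0.999, 0.0], [-0.0, 0.0, -1.0]]
ft_force: [0.7, -0.7, 0.6]
gripper_width: 0.819
```

Run:
```python
from h import *
grab('wrist','w9');grab('side','s9'); s=arm.read_state(); print(s['t'],s['tool_pos'].round(1),s['ft_force'].round(1),s['gripper_width'])
w,s=load('w9'),load('s9')
cv2.imwrite('pics/x10.png',np.hstack([cv2.resize(w['image'][180:330,160:350],(500,395),interpolation=2),cv2.resize(s['image'][165:255,225:293],(298,395),interpolation=2)]))
```

```text
9.275 [575.2  81.5 171.3] [0.2 0.2 0.5] 0.8209929145144576
```

View pics/x10.png

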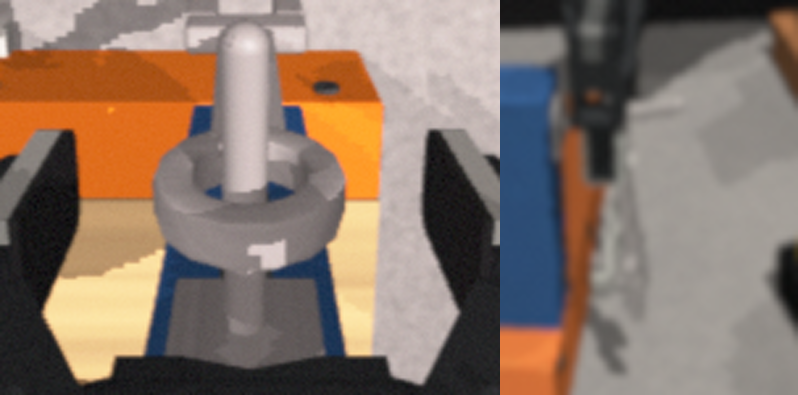

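{"fn": "play_rows", "kwargs": {
  "deltas": [
    {"dp":[0,0,1],"yaw":0},
    {"dp":[0,0,2],"yaw":0},
    {"dp":[0,0,3],"yaw":0},
    {"dp":[0,0,3],"yaw":0},
    {"dp":[-0.5,-1,0],"yaw":0},
    {"dp":[-1.4,-3,0],"yaw":-7.5},
    {"dp":[-1.4,-4.5,0],"yaw":-7.5},
    {"dp":[-1.4,-4.5,0],"yaw":-7.5},
    {"dp":[-1.4,-4.5,0],"yaw":-7.5},
    {"dp":[-1.4,-4.5,0],"yaw":-7.5},
    {"dp":[-1.4,-4.5,0],"yaw":-7.5},
    {"dp":[-1.4,-4.5,0],"yaw":-7.5}
  ],
  "gripper": 8.5
}}

```text
t: 10.78
tool_pos: [470.9, -230.1, 261.1]
tcp_rot: [[-0.577, 0.817, -0.0], [0.817, 0.577, -0.0], [0.0, -0.0, -1.0]]
ft_force: [0.5, 0.1, -0.2]
gripper_width: 0.992
```

Run:
```python
from h import *
grab('side','s10');grab('scene','c10'); s=arm.read_state(); print(s['t'],s['tool_pos'].round(1),s['ft_force'].round(1),s['gripper_width'],s['joints'].round(2))
w,s=load('c10'),load('s10')
cv2.imwrite('pics/x11.png',np.hstack([cv2.resize(w['image'][140:220,240:340],(500,400),interpolation=2),cv2.resize(s['image'][165:265,225:299],(296,400),interpolation=2)]))
print(onz(load('scene0'),(248,242),110),onz(load('scene0'),(282,239),110))
```

```text
10.875 [ 469.2 -234.4  260.5] [ 0.7 -0.1  0.2] 0.9971298365343704 [ 0.8   0.37 -0.59  1.77  0.23  1.07  0.73]
[706.74544148 -69.88815677 110.        ] [731.27387416  13.5885019  110.        ]
```

View pics/x11.png

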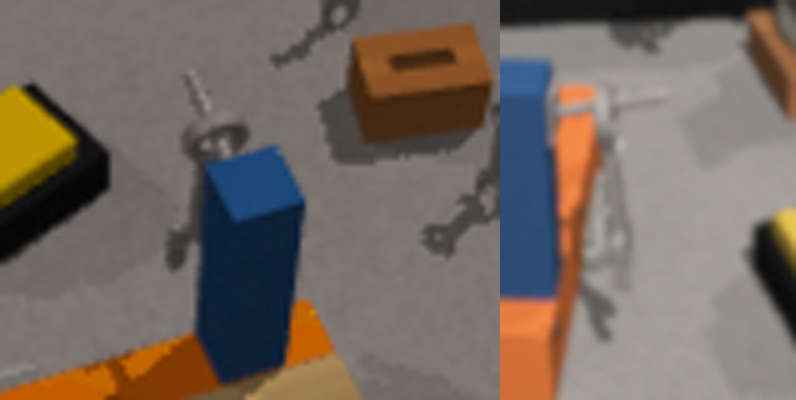

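The spanner hangs freely on the peg in both views. On to the holder.

{"fn": "play_rows", "kwargs": {
  "deltas": [
    {"dp":[-0.8,-2,-1.5],"yaw":-7},
    {"dp":[-0.8,-2,-2],"yaw":-7},
    {"dp":[-0.8,-1.6,-2],"yaw":-4.6},
    {"dp":[0,0,0],"yaw":0},
    {"dp":[0,0,0],"yaw":0}
  ]
}}

```text
t: 11.5
tool_pos: [448.9, -283.5, 206.9]
tcp_rot: [[-0.294, 0.956, 0.001], [0.956, 0.294, 0.0], [0.0, 0.001, -1.0]]
ft_force: [0.1, -0.3, 0.4]
gripper_width: 0.993
```

Run:
```python
from h import *
grab('wrist','w11'); s=arm.read_state(); print(s['t'],s['tool_pos'].round(1),np.degrees(np.arctan2(s['tcp_rot'][1,0],s['tcp_rot'][0,0])))
print(proj(load('w11'),[[445,-292.6,105],[445,-292.6,40]]))
```

```text
11.55 [ 449.2 -283.4  207.1] 107.10355769317837
[[247.8140683  194.66960163]
 [249.1920644  178.30478985]]
```

View pics/w11.png

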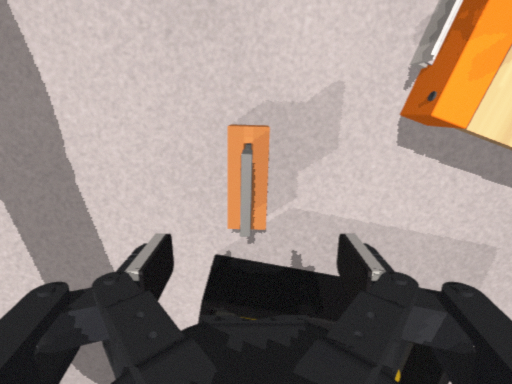

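The holder's top edge is the grey bar at columns 241–252, rows 150–238, close to square with the fingers. I'll measure its centre and angle.

Run:
```python
from h import *
c=load('w11'); im=c['image']; hsv=cv2.cvtColor(im,cv2.COLOR_BGR2HSV)
cv2.imwrite('pics/w11c.png',cv2.resize(im[115:245,200:300],(560,728)[::1],interpolation=2)[:600])
cv2.imwrite('pics/w11c.png',cv2.resize(im[120:245,205:295],(432,600),interpolation=2))
```

```text
(no output)
```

View pics/w11c.png

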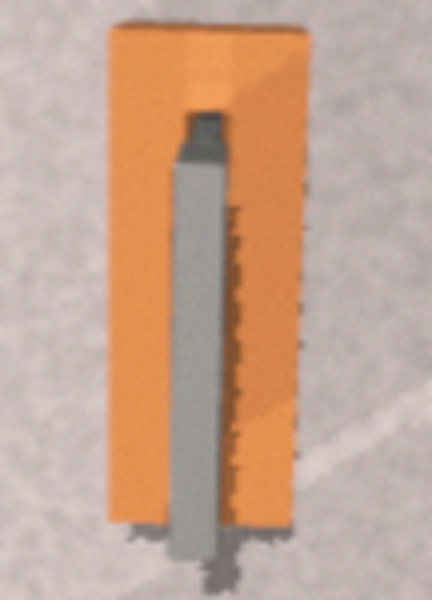

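Run:
```python
from h import *
c=load('w11'); f=lambda u,v:(205+u/4.8-.4,120+v/4.8-.4)
a,b=onz(c,f(199,163),105),onz(c,f(191,557),105); print(a,b,(a+b)/2,np.linalg.norm(a-b),np.degrees(np.arctan2(*(a-b)[:2][::-1])))
P=[onz(c,f(*p),40) for p in ((110,29),(308,32),(293,524),(110,520))]; print(np.mean(P,0)); v=P[0]-P[3]+P[1]-P[2]; print(np.degrees(np.arctan2(v[1],v[0])))
```

```text
[ 432.5447052  -256.53586029  105.        ] [ 453.72539661 -333.15457683  105.        ] [ 443.1350509  -294.84521856  105.        ] 79.4924487817797 105.45307633125567
[ 443.45168897 -294.90539737   40.        ]
105.83588137105455
```

{"fn": "play_rows", "kwargs": {
  "deltas": [
    {"dp":[-0.3,-0.6,-2.4],"yaw":-1.5},
    {"dp":[-0.3,-0.55,-3],"yaw":0},
    {"dp":[0,0,-3],"yaw":0},
    {"dp":[0,0,-3],"yaw":0},
    {"dp":[0,0,-2],"yaw":0},
    {"dp":[0,0,0],"yaw":0},
    {"dp":[0,0,0],"yaw":0}
  ]
}}

```text
t: 12.42
tool_pos: [443.2, -295.8, 73.4]
tcp_rot: [[-0.267, 0.964, 0.002], [0.964, 0.267, -0.001], [-0.001, 0.001, -1.0]]
ft_force: [0.9, 0.1, 0.9]
gripper_width: 0.991
```

Run:
```python
from h import *
grab('wrist','w12'); s=arm.read_state(); print(s['t'],s['tool_pos'].round(1),s['ft_force'].round(1),np.degrees(np.arctan2(s['tcp_rot'][1,0],s['tcp_rot'][0,0])))
```

```text
12.475 [ 443.2 -296.    73.5] [ 0.7 -0.1  0.3] 105.46553094422119
```

View pics/w12.png

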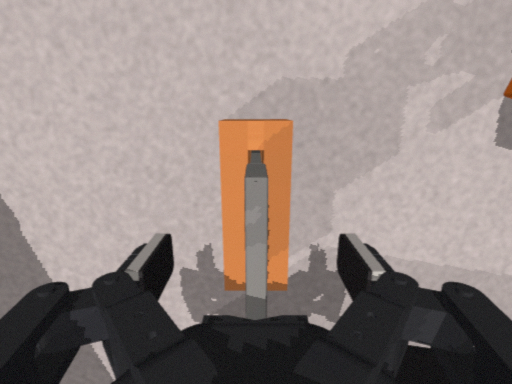

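{"fn": "play_rows", "kwargs": {
  "deltas": [
    {"dp":[0,0,0],"yaw":0},
    {"dp":[0,0,0],"yaw":0},
    {"dp":[0,0,0],"yaw":0},
    {"dp":[0,0,0],"yaw":0},
    {"dp":[0,0,0],"yaw":0},
    {"dp":[0,0,0],"yaw":0},
    {"dp":[0,0,0],"yaw":0},
    {"dp":[0,0,0],"yaw":0}
  ],
  "gripper": 0,
  "newtons": 100
}}

```text
t: 13.48
tool_pos: [442.8, -296.0, 72.5]
tcp_rot: [[-0.266, 0.964, 0.001], [0.964, 0.266, -0.0], [-0.0, 0.001, -1.0]]
ft_force: [2.2, 0.5, 4.1]
gripper_width: 0.101
```

Run:
```python
from h import *
grab('wrist','w13'); s=arm.read_state(); print(s['t'],s['tool_pos'].round(1),s['ft_force'].round(1),np.degrees(np.arctan2(s['tcp_rot'][1,0],s['tcp_rot'][0,0])),s['gripper_width']*85.4)
c=load('w13'); T=s['tool_pos'];R=s['tcp_rot']
for x in (-40,40): print(proj(c,[T+R@np.array([x,0,-32.])]))
```

```text
13.525 [ 442.7 -296.    72.5] [2.4 0.2 4.9] 105.42714131386543 8.653307630569454
[[254.49535635 336.46435746]]
[[254.46549706 178.48515015]]
```

View pics/w13.png

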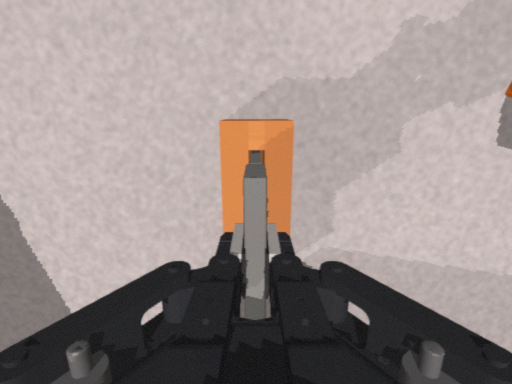

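{"fn": "play_rows", "kwargs": {
  "deltas": [
    {"dp":[0,0,1],"yaw":0},
    {"dp":[0,0,2],"yaw":0},
    {"dp":[0,0,3],"yaw":0},
    {"dp":[0,0,2.5],"yaw":0},
    {"dp":[3,2.5,0],"yaw":-4.5},
    {"dp":[4,3,0],"yaw":-4.5},
    {"dp":[4,3,0],"yaw":-4.5},
    {"dp":[3,2.5,0],"yaw":-4},
    {"dp":[0,0,0],"yaw":0},
    {"dp":[0,0,0],"yaw":0}
  ]
}}

```text
t: 14.78
tool_pos: [581.0, -186.6, 157.0]
tcp_rot: [[0.036, 0.999, -0.002], [0.999, -0.036, -0.0], [-0.0, -0.002, -1.0]]
ft_force: [-1.2, -1.1, -0.9]
gripper_width: 0.106
```

Run:
```python
from h import *
grab('wrist','w14'); s=arm.read_state(); print(s['t'],s['tool_pos'].round(1),s['ft_force'].round(1),np.degrees(np.arctan2(s['tcp_rot'][1,0],s['tcp_rot'][0,0])),s['gripper_width']*85.4)
```

```text
14.825 [ 580.8 -187.1  157.1] [ 0.3 -0.2 -0.8] 87.87481483183733 8.464833834942135
```

View pics/w14.png

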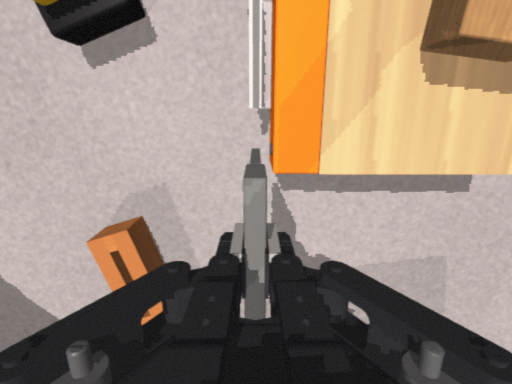

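This is a clear view: the beam's front corner is at about (273,173) and the lip's end at row 107, columns 249–268. Zooming in.

Run:
```python
from h import *
c=load('w14')
cv2.imwrite('pics/w14c.png',cv2.resize(c['image'][0:185,225:340],None,fx=5,fy=3.2,interpolation=2))
```

```text
(no output)
```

View pics/w14c.png

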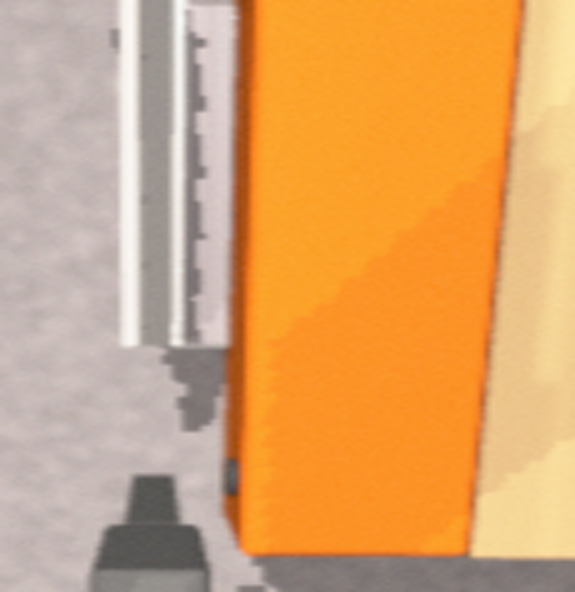

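Run:
```python
from h import *
c=load('w14'); f=lambda u,v:(225+u/5-.4,v/3.2-.35)
a,b=onz(c,f(245,548),65),onz(c,f(258,5),65); print('beam front',a,b)
b2=onz(c,f(469,552),65); print('beam back corner',b2)
v=b-a; print('dir',np.degrees(np.arctan2(v[1],v[0])))
for u in (120,138): print('lip rim z50',onz(c,f(u,345),50).round(1), onz(c,f(u+2,5),50).round(1))
for u in (172,187): print('bend z40',onz(c,f(u,345),40).round(1))
print('strip R end z23',onz(c,f(232,347),23).round(1),'L',onz(c,f(205,347),23).round(1))
y=np.array([0.0363,0.9993]);x=np.array([0.9993,-0.0363])
o=a[:2]+150*y; print('origin',o,'mouth',o-5*x-50*y, 'lip R end', o-95*y-5*x)
s=arm.read_state();print(s['tool_pos'])
# holder foot in tool frame as seen: end of foot at +x
T=s['tool_pos'];R=s['tcp_rot']
for z in (62.5,): 
  for dx in(-3,3): print(proj(c,[T+R@np.array([40,dx,z]),T+R@np.array([40,dx*5/3,-32.5])]))
```

```text
beam front [ 598.28940071 -170.14879242   65.        ] [602.4568529  -41.94435283  65.        ]
beam back corner [ 637.10322489 -172.62400769   65.        ]
dir 88.13818169160606
lip rim z50 [ 578.5 -116.5   50. ] [582.2 -36.2  50. ]
lip rim z50 [ 581.6 -116.6   50. ] [585.  -36.3  50. ]
bend z40 [ 587.6 -116.7   40. ]
bend z40 [ 590.3 -116.8   40. ]
strip R end z23 [ 599.3 -117.5   23. ] L [ 594.1 -117.3   23. ]
origin [603.73440071 -20.25379242] mouth [596.92290071 -70.03729242] lip R end [ 595.28940071 -115.00579242]
[ 580.80788579 -187.10562558  157.12319322]
[[249.78192976 149.61579893]
 [240.67318443 180.36099405]]
[[257.86280516 149.62691457]
 [264.87302413 180.39592659]]
```

{"fn": "play_rows", "kwargs": {
  "deltas": [
    {"dp":[0.3,2.5,0],"yaw":0.1},
    {"dp":[0.5,4,0],"yaw":0},
    {"dp":[0.4,3.5,0],"yaw":0},
    {"dp":[0.2,1.5,0],"yaw":0},
    {"dp":[0,0,0],"yaw":0},
    {"dp":[0,0,-1.0],"yaw":0},
    {"dp":[0,0,-1.0],"yaw":0},
    {"dp":[0,0,-1.0],"yaw":0},
    {"dp":[0,0,0],"yaw":0},
    {"dp":[0,0,0],"yaw":0}
  ]
}}

```text
t: 16.08
tool_pos: [596.3, -71.0, 127.3]
tcp_rot: [[0.035, 0.999, -0.0], [0.999, -0.035, 0.0], [0.0, -0.0, -1.0]]
ft_force: [0.3, -0.1, -0.2]
gripper_width: 0.099
```

Run:
```python
from h import *
grab('wrist','w15');grab('side','s15');grab('scene','c15'); s=arm.read_state(); print(s['t'],s['tool_pos'].round(1),s['ft_force'].round(1),np.degrees(np.arctan2(s['tcp_rot'][1,0],s['tcp_rot'][0,0])),s['gripper_width']*85.4)
w,s=load('w15'),load('s15')
cv2.imwrite('pics/x15.png',np.hstack([cv2.resize(w['image'][100:250,200:320],(400,500),interpolation=2),cv2.resize(s['image'][150:250,220:296],(380,500),interpolation=2)]))
```

```text
16.225 [596.5 -70.9 127.6] [-0.8 -0.2  0.2] 88.02652605714998 8.32389777321883
```

View pics/x15.png

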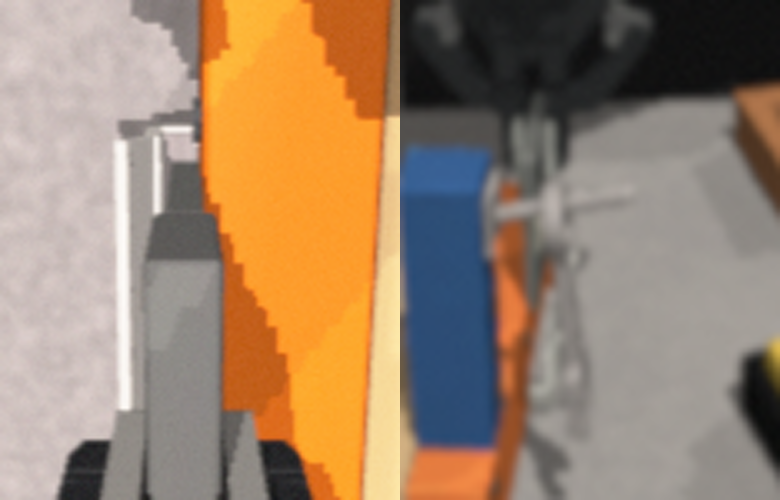

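{"fn": "play_rows", "kwargs": {
  "deltas": [
    {"dp":[-0.16,-0.08,0],"yaw":0},
    {"dp":[0,0,-0.6],"yaw":0},
    {"dp":[0,0,-0.6],"yaw":0},
    {"dp":[0,0,-0.6],"yaw":0},
    {"dp":[0,0,0],"yaw":0}
  ]
}}

```text
t: 16.85
tool_pos: [594.2, -71.7, 108.5]
tcp_rot: [[0.034, 0.999, -0.001], [0.999, -0.034, 0.0], [0.0, -0.001, -1.0]]
ft_force: [0.0, -0.3, -0.9]
gripper_width: 0.099
```

Run:
```python
from h import *
grab('wrist','w16');grab('scene','c16'); s=arm.read_state(); print(s['t'],s['tool_pos'].round(1),s['ft_force'].round(1),s['wrist_torque'].round(2),np.degrees(np.arctan2(s['tcp_rot'][1,0],s['tcp_rot'][0,0])))
w,s=load('w16'),load('c16')
cv2.imwrite('pics/x16.png',np.hstack([cv2.resize(w['image'][100:250,200:320],(400,500),interpolation=2),cv2.resize(s['image'][160:260,190:266],(380,500),interpolation=2)]))
```

```text
16.95 [594.6 -71.8 109.2] [-0.3  0.6 -0.1] [ 0.02  0.02 -0.  ] 88.02651216890972
```

View pics/x16.png

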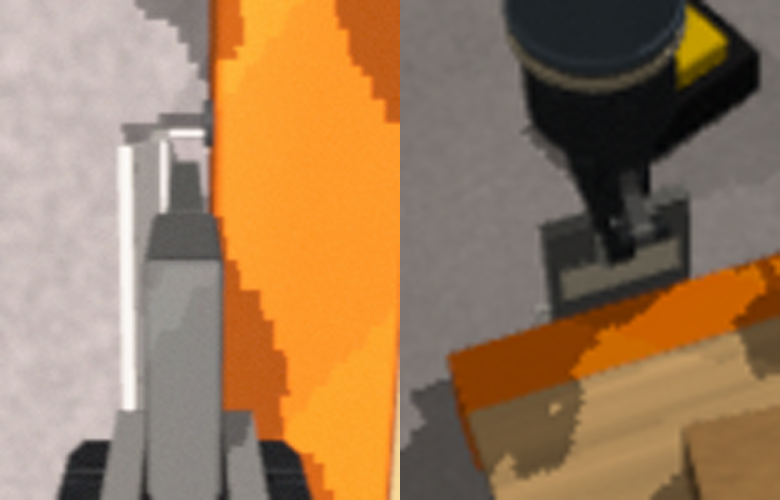

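The foot is inside the mouth and clear on both sides, with no contact force. Lowering.

{"fn": "play_rows", "kwargs": {
  "deltas": [
    {"dp":[0,0,-0.5],"yaw":0},
    {"dp":[0,0,-0.5],"yaw":0},
    {"dp":[0,0,-0.5],"yaw":0},
    {"dp":[0,0,0],"yaw":0}
  ]
}}

```text
t: 17.45
tool_pos: [594.3, -71.8, 93.8]
tcp_rot: [[0.034, 0.999, -0.001], [0.999, -0.034, 0.0], [0.0, -0.001, -1.0]]
ft_force: [0.7, -0.4, -0.6]
gripper_width: 0.1
```

{"fn": "play_rows", "kwargs": {
  "deltas": [
    {"dp":[0,0,-0.3],"yaw":0},
    {"dp":[0,0,-0.3],"yaw":0},
    {"dp":[0,0,-0.3],"yaw":0},
    {"dp":[0,0,0],"yaw":0}
  ]
}}

```text
t: 17.95
tool_pos: [594.7, -71.8, 85.4]
tcp_rot: [[0.035, 0.999, 0.0], [0.999, -0.035, -0.0], [-0.0, 0.0, -1.0]]
ft_force: [-1.3, 0.7, 3.8]
gripper_width: 0.104
```

The foot lands on the strip where expected, at TCP z 85.4 with about 4 N. Pressing on.

{"fn": "play_rows", "kwargs": {
  "deltas": [
    {"dp":[0,0,-0.2],"yaw":0},
    {"dp":[0,0,-0.2],"yaw":0},
    {"dp":[0,0,0],"yaw":0},
    {"dp":[0,0,0],"yaw":0}
  ]
}}

```text
t: 18.45
tool_pos: [594.7, -71.8, 81.7]
tcp_rot: [[0.035, 0.999, 0.0], [0.999, -0.035, -0.0], [-0.0, 0.0, -1.0]]
ft_force: [-2.0, -1.0, 6.0]
gripper_width: 0.099
```

{"fn": "play_rows", "kwargs": {
  "deltas": [
    {"dp":[0,0,-0.1],"yaw":0},
    {"dp":[0,0,-0.1],"yaw":0},
    {"dp":[0,0,0],"yaw":0},
    {"dp":[0,0,0],"yaw":0}
  ]
}}

```text
t: 18.95
tool_pos: [595.0, -71.8, 80.5]
tcp_rot: [[0.035, 0.999, 0.001], [0.999, -0.035, -0.0], [-0.0, 0.001, -1.0]]
ft_force: [-4.0, 0.5, 14.8]
gripper_width: 0.104
```

{"fn": "play_rows", "kwargs": {
  "deltas": [
    {"dp":[0,0,-0.1],"yaw":0},
    {"dp":[0,0,0],"yaw":0},
    {"dp":[0,0,0],"yaw":0},
    {"dp":[0,0,0],"yaw":0}
  ]
}}

```text
t: 19.45
tool_pos: [595.1, -71.8, 80.4]
tcp_rot: [[0.035, 0.999, 0.002], [0.999, -0.035, -0.001], [-0.001, 0.002, -1.0]]
ft_force: [-5.5, 0.2, 24.4]
gripper_width: 0.099
```

Run:
```python
from h import *
grab('wrist','w17');grab('scene','c17');grab('side','s17'); s=arm.read_state(); print(s['t'],s['tool_pos'].round(1),s['ft_force'].round(1),s['wrist_torque'].round(2),s['gripper_width']*85.4,s['tcp_rot'].round(3).tolist())
w,s,d=load('w17'),load('c17'),load('s17')
cv2.imwrite('pics/x17.png',np.hstack([cv2.resize(w['image'][100:250,200:320],(280,400),interpolation=2),cv2.resize(s['image'][160:240,195:309],(300,400)[0:2] if 0 else (300,400),interpolation=2),cv2.resize(d['image'][170:250,220:262],(210,400),interpolation=2)]))
```

```text
19.6 [595.1 -71.8  80.4] [-6.4  1.  24.2] [0.02 1.71 0.03] 8.521154184179478 [[0.035, 0.999, 0.002], [0.999, -0.035, -0.001], [-0.001, 0.002, -1.0]]
```

View pics/x17.png

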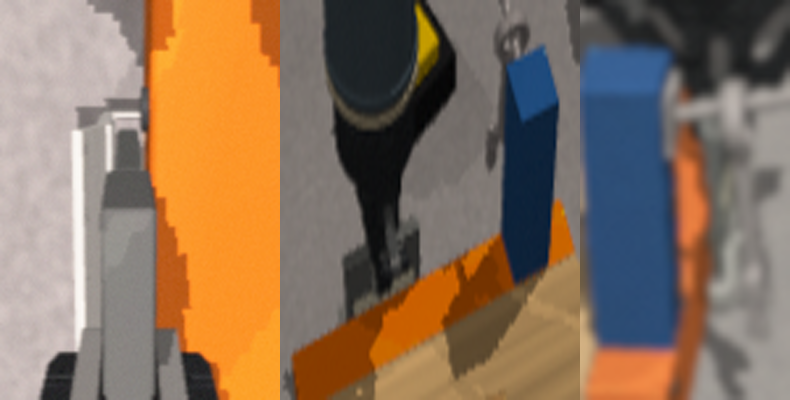

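Run:
```python
from h import *
print(arm.hand_in()); s=arm.read_state(); print(s['t'],s['tool_pos'].round(1),s['ft_force'].round(1))
```

```text
the job is handed in; nothing more can be done
None
the job is handed in; nothing more can be done
```

I hung the largest spanner (the one in the block) by its ring on the peg and let go of it. I then pushed the label holder down behind the lip to the strip's hard stop. I handed in at about 19.6 s, still gripping the holder and pressing it home.

**Last checks:**
- **Spanner:** the scene and side views show it still hanging on the peg.
- **Holder seated:** the tool stopped at z = 80.4 mm, where a fully pressed strip would put it. Force rose from 15 to 24 N with almost no further travel; the strip needs 9 N.
- **Holder position:** it is upright, and by the camera within about 1 mm of the middle of the lip.
- **Other objects:** I didn't touch the carton, battery pack or wire spool, and felt no unexpected contact force. I didn't measure their positions again at the end.

**What disagreed:**
- The cameras put the peg tip about 6 mm farther out than the description implies.
- The scene and wrist cameras differed by about 4 mm on where the shelf is. I used the wrist view for the slot.
- A sideways force of about 6 N remains on the holder, probably from it resting against the beam face.

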